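# Stand the spatula and stirrer in the holder cup

### The job

Tidy the two sampling tools away: take the spatula and the stirring rod from the sloping dark steel rest and stand both in the tall white porcelain cup, handles up and working ends down on its bottom. Leave the cup standing where it is, and do not disturb the green jars, the glass dish or the wash bottle.

Things in the scene. Friction and masses are not known exactly. Their poses are not given: they have to be found in the camera images.
- spatula: Loose spatula, 205 mm long, 30-65 g. Origin at the working tip; z axis runs from tip to handle end. From the tip: flat steel blade 16 mm wide (along y), 4 thick (along x), 56 long; steel shaft 7 thick; from 95 to 205 mm a round black plastic handle, 12 mm diameter. Mass centre 105 mm from the tip. Starts in the rest, sloping 40 degrees, handle end up and away from the robot.
- stirrer: Loose white plastic stirring rod, 205 mm long, 28-56 g. Origin at the working tip; z axis runs from tip to handle end. From the tip: ball 12 mm diameter, shaft 8 mm thick, then from 95 to 205 mm a round handle, 12 mm diameter. Mass centre 105 mm from the tip. Starts in the other place of the rest, sloping the same way.
- rest: Fixed dark steel tool rest, base 118 mm (x) by 150 (y), origin at its underside's centre; +x points away from the robot within 20 degrees. Stands on the robot's left or right. Two places at y = +50 and -50 mm, either tool in either. Tips sit behind an 18 mm lip at x = -46 mm. See its upright.
- upright (a point): Top centre of the rest's notched upright (6 mm thick, along the rest's y), 88 mm above the bench, 47 mm from the rest's origin. Handles lie in open-topped notches 15 mm wide, 12 mm deep; they lift straight up. From about 140 mm from its tip on, a handle sticks out beyond the upright, free on all sides.
- cup: Loose white porcelain holder cup, straight sides, 0.45 kg: 82 mm outside and 72 mm inside diameter, 110 mm high, floor 6 mm thick, empty. Origin at its underside's centre, z up. If the rest is on the left of the robot the cup is on the right, else on the left. A tool let go in it leans against the rim, up to 30 degrees.
- jar_a: Loose open green glass jar, 64 mm diameter, 88 mm high, between rest and cup, near the robot. Origin at its underside's centre. Not to be disturbed.
- dish: Loose open shallow clear glass dish, 90 mm diameter, 16 mm high, between rest and cup. Origin at its underside's centre. Not to be disturbed.
- jar_b: Loose open green glass jar like the other, at the far left. Origin at its underside's centre. Not to be disturbed.
- bottle: Loose white wash bottle, 68 mm diameter, 205 mm high with its bent spout, at the far right. Origin at its underside's centre. Not to be disturbed.

How it is judged:
By the outcome, as a careful person would: the job done as asked, in the order asked, and still so for the second after the job is handed in, with the robot touching nothing.
It also fails if it takes over 64 s, if anything falls off the work surface, if the arm or the gripper's body presses on something with over 40 N, if the wrist force passes 120 N, or if a joint passes its speed limit or range.

### The arm

A 6-joint arm with a two-finger parallel gripper is mounted at the origin on the work surface. World frame = base frame: x ahead of the robot, y to its left, z up, the work surface at z = 0. Lengths are in m, angles in rad, forces in N, time in s.
With the tool pointing down it reaches from about 0.4 to 0.925 m from the base axis. Payload 3.4 kg.
Tool frame: the origin (TCP) lies on the centre line of the jaws, within the pads' length; the fingertips stand 22 mm ahead of it and the grasp point (between the pads) lies 3 mm ahead of it; z points along the fingers, y is the line along which they close (so a half turn about z gives the same grasp; the last joint's range is limited). The gripper opens to 85 mm and grips with 20 to 120 N. Pads are 22 mm wide; open, the fingers measure 114 mm over their backs; the gripper's body (76 mm by 85 mm) begins 54 mm behind the grasp point. The pads swing forward as they close: fully open they stand 13 mm farther back than shut.
Start: joints at [-1.387, 0.307, 1.506, -0, 1.328, -0.073], TCP at [0.147, -0.556, 0.253] pointing down, gripper open.
Joint ranges: [-3.12, 3.12], [-1.05, 2.28], [0.14, 2.33], [-1.42, 4.57], [0.1, 2.73], [-2.68, 2.68]. Speed limits (rad/s): [2.57, 2.57, 3.14, 3.14, 3.14, 3.14].

### API

Orientations are given as a unit quaternion [x, y, z, w].
In Python, from plant import manip gives the robot as it stands.
- The arm moves only by the tool play_rows, never from a script. Its argument "steps" is text: rows parted by semicolons, each of 5 numbers parted by spaces: the shift along the tool's x, y, z in units of 50 mm (1.0 is 50 mm), then the turn about the tool's z in degrees, then the closure in counts, from 0 (fully open) to 255 (shut). In form: x y z roll hand; .... A call has 1 to 5 rows; each row is the pose to reach, as a shift and turn from the pose commanded when the call began, along the tool's axes at that moment; what a row does not reach only later rows make up. A row lasts 1/10 s, in which the tool goes at most 50 mm and 8.59 degrees, less where a joint would pass 70% of its speed; a pose out of reach is approached as far as the arm can. A call with a gripper value outside its range is refused whole. The fingers move at their own pace and stop on an object; "force" is the grip in N (left out, the last holds). Time passes only in rows, so rows that repeat a pose let the fingers close. It gives the time, the measured TCP pose, the force, the opening and the grip force at its end, in the units of the state.
- manip.read_state(): the state, without advancing time (a new reading comes with each control period).
- manip.capture(name): name is "scene" or "top" or "wrist"; returns the picture (384x512x3 uint8, red, green, blue); there is no depth.
- manip.get_calibration(name): a dict with "fx", "fy", "cx", "cy" (pixels), "k1" (the pictures are not rectified: a ray, as slopes to the right and down, at radius r is drawn at 1 + k1 r^2 times it, then the intrinsics apply), "R" (3x3) and "t" (3): a world point X has camera coordinates R X + t. Camera axes: x right, y down, z forward; pixel columns grow to the right and rows downward; lengths in m; the calibration is good to about 2 mm. A picture is of the moment at which its call begins: read the wrist's pose just before it. get_calibration takes no time and is no camera call; for the wrist camera it gives the pose at the moment of the call.
- manip.close_job(): hands the job in; it is judged then, once.
Trained networks look in the newest picture that a camera, given by its name, has taken for a name from the list of things; names that differ only in an ending like _2 or _b are one class to them, and where a whole thing is asked for, a point or a joint stands for the part that bears it (a point fixed in the world has none). Each returns a list of dicts, best first, with "confidence" (0 to 1); they miss things now and then, are a little off and sometimes report something else, mostly with a low value. They report only what shows in the picture. A call takes as long as a camera call.
- manip.recognise(camera, target): "extent" ([left, top, right, bottom] in pixels, round what is visible of it).
- manip.landmark_of(camera, target): "point" ([row, column] in pixels: a listed point, or the origin of a listed thing).
The state is a dict: "clock": time; "joint_positions": joint angles; "joint_vel": joint speeds; "joint_efforts": joint torques, N m; "tcp_pos": TCP position; "tcp_rot": TCP orientation; "ft_force": force on the tool from outside, world axes, zero at the start; "moment": the same for the moment, N m; "opening": opening from 0.0 (shut) to 1.0 (fully open); "grasp_force": force on a finger pad.
Only numpy, scipy, OpenCV 4.12 (cv2) and the standard library are available. Lean on these libraries where they do the work, as an engineer would, in place of code of your own. Each camera call takes 0.05 s, during which the arm holds its last target. There are 200 camera calls.

## Working session

There is one attempt and no reset: what is moved stays moved. The work goes in short steps, Python scripts to look and compute and a tool call to move; the robot and the scene stay as the last step left them, time stands still between calls to the robot, and variables do not carry over. Pictures are saved under pics/ and viewed, at most 12 in all, crops included, and the job is handed in when it is done.

Besides the shell and the picture viewer there is one more tool, called after "Request:" as name(argument=value, ...) on one line, values as JSON. play_rows: Moves the arm, as the interface text tells. Its arguments: {"type":"object","properties":{"steps":{"type":"string"},"force":{"type":"number"}},"required":["steps"]}

```bash
ls; mkdir -p pics; cat > h.py <<'E'
import numpy as np, cv2
from plant import manip
from scipy.spatial.transform import Rotation as Rn
def ray(cal,row,col):
    u=np.array([(col-cal['cx'])/cal['fx'],(row-cal['cy'])/cal['fy']])
    s=u.copy()
    for _ in range(20): s=u/(1+cal['k1']*(s@s))
    R=np.array(cal['R']);t=np.array(cal['t'])
    d=R.T@np.array([s[0],s[1],1.]); return -R.T@t, d/np.linalg.norm(d)
def proj(cal,X):
    c=np.array(cal['R'])@np.array(X)+np.array(cal['t']); s=c[:2]/c[2]; s=s*(1+cal['k1']*(s@s))
    return s[1]*cal['fy']+cal['cy'], s[0]*cal['fx']+cal['cx']
def onz(cal,row,col,z):
    o,d=ray(cal,row,col); return o+d*(z-o[2])/d[2]
def tri(rays):
    A=np.zeros((3,3));b=np.zeros(3)
    for o,d in rays:
        P=np.eye(3)-np.outer(d,d);A+=P;b+=P@o
    x=np.linalg.solve(A,b); return x,[float(np.linalg.norm(np.cross(x-o,d))) for o,d in rays]
def snap(n,f):
    cal=manip.get_calibration(n); im=manip.capture(n); cv2.imwrite('pics/'+f,im[:,:,::-1]); return cal,im
E
python3 - <<'E'
from h import *
np.set_printoptions(precision=4,suppress=True)
ims=[]
for n in ['scene','top']:
    cal,im=snap(n,n+'0.png'); ims.append(im)
    print(n,'cam',-np.array(cal['R']).T@cal['t'])
    for t in ['spatula','stirrer','rest','upright','cup','jar_a','dish','bottle']:
        l=manip.landmark_of(n,t)[:2]
        e=manip.recognise(n,t)[:1]
        print(t,[(np.round(a['point'],1).tolist(),round(a['confidence'],2)) for a in l],[np.round(a['extent']).tolist() for a in e], [onz(cal,*a['point'],0.088 if t=='upright' else 0.0)for a in l])
v=np.vstack(ims); cv2.imwrite('pics/both.png',cv2.resize(np.hstack(ims),(800,300))[:,:,::-1])
print(manip.read_state())
E
```

```text
pics
scene cam [ 1.188  -0.2848  0.9802]
spatula [([160.3, 336.6], 0.67)] [] [array([0.4374, 0.2863, 0.    ])]
stirrer [([171.6, 319.4], 0.42), ([223.1, 274.6], 0.21)] [[392.0, 154.0, 422.0, 184.0]] [array([ 0.4642,  0.208 , -0.    ]), array([ 0.6046, -0.0074,  0.    ])]
rest [([179.1, 336.2], 0.92), ([169.2, 316.7], 0.35)] [[305.0, 157.0, 370.0, 197.0]] [array([0.512 , 0.2466, 0.    ]), array([0.4516, 0.204 , 0.    ])]
upright [([169.8, 349.2], 0.84)] [[305.0, 155.0, 366.0, 197.0]] [array([0.5527, 0.254 , 0.088 ])]
cup [([225.8, 194.3], 0.71)] [[174.0, 190.0, 209.0, 233.0]] [array([ 0.5341, -0.2369,  0.    ])]
jar_a [([181.8, 258.3], 0.89), ([177.8, 401.7], 0.85)] [[395.0, 155.0, 421.0, 183.0]] [array([0.4382, 0.001 , 0.    ]), array([0.5802, 0.4608, 0.    ])]
dish [([222.4, 276.1], 0.9)] [[263.0, 209.0, 293.0, 234.0]] [array([ 0.6038, -0.0023,  0.    ])]
bottle [([262.9, 100.6], 0.94)] [[73.0, 223.0, 112.0, 278.0]] [array([ 0.5684, -0.523 ,  0.    ])]
top cam [ 0.4218 -0.0222  1.0815]
spatula [([228.3, 151.9], 0.63)] [[127.0, 172.0, 156.0, 228.0]] [array([0.4357, 0.2956, 0.    ])]

[... 599 characters left out ...]
 [([172.5, 247.2], 0.74)] [[237.0, 158.0, 261.0, 187.0]] [array([ 0.6025, -0.0017,  0.    ])]
bottle [([178.6, 413.1], 0.96)] [[233.0, 157.0, 263.0, 184.0]] [array([ 0.571 , -0.5226,  0.    ])]
{'clock': 1.7, 'joint_positions': array([-1.3865,  0.3068,  1.5064, -0.    ,  1.3284, -0.0735]), 'joint_vel': array([ 0.0006, -0.0004,  0.0004,  0.0022, -0.0036, -0.0006]), 'joint_efforts': array([ -0.0002, -45.7471, -25.2325,  -0.0003,   0.0009,  -0.    ]), 'tcp_pos': array([ 0.1465, -0.556 ,  0.2533]), 'tcp_rot': array([ 0.9917,  0.1285, -0.    , -0.    ]), 'ft_force': array([-0.5824,  0.1013,  0.0592]), 'moment': array([ 0.0017,  0.0247, -0.055 ]), 'grasp_force': 0.0, 'opening': 0.9971348326289047}
```

View pics/both.png

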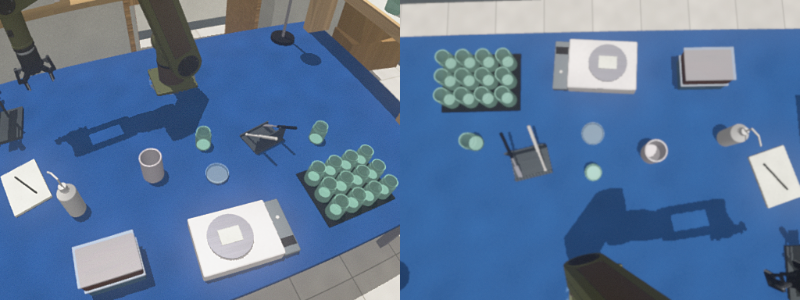

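The scene view (left) shows the rest and its tools at about (265,135), the cup at (151,165), jar_a at (203,138) and the dish at (217,173). The top view confirms it: the black spatula is in the left place (509,145) and the white rod in the right one (537,148), with the cup at (655,150). These agree with the networks. I'll move toward the rest now.

Request:
play_rows(steps="6.8 -4.5 -2 0 0;6.8 -4.5 -2 0 0;6.8 -4.5 -2 0 0;6.8 -4.5 -2 0 0;6.8 -4.5 -2 0 0", force=25)

```text
clock: 2.2
tcp_pos: [0.3091, -0.3733, 0.3135]
tcp_rot: [0.992, 0.128, 0.0, 0.0]
ft_force: [1.2, -0.1, 0.5]
opening: 1.003
grasp_force: 0.0
```

Request:
play_rows(steps="2.7 -1.8 -0.8 0 100;2.7 -1.8 -0.8 0 100;2.7 -1.8 -0.8 0 100;2.7 -1.8 -0.8 0 100;3 -4 -0.8 0 100")

```text
clock: 2.7
tcp_pos: [0.4134, -0.2053, 0.3537]
tcp_rot: [0.992, 0.128, 0.002, 0.002]
ft_force: [1.2, 1.4, -0.3]
opening: 0.609
grasp_force: 0.0
```

Request:
play_rows(steps="2.9 -7.9 0 0 100;2.9 -7.9 0 0 100;2.9 -7.9 0 0 100;2.9 -7.9 0 0 100;2.9 -7.9 0 0 100")

```text
clock: 3.2
tcp_pos: [0.4329, 0.0471, 0.3532]
tcp_rot: [0.992, 0.128, 0.001, 0.0]
ft_force: [1.2, -1.1, 0.4]
opening: 0.61
grasp_force: 0.0
```

Request:
play_rows(steps="1.2 -3.2 0 0 100;1.2 -3.2 0 0 100;1.2 -3.2 0 0 100;1.2 -3.2 0 0 100;1.2 -3.2 0 0 100")

```text
clock: 3.7
tcp_pos: [0.4505, 0.2182, 0.3526]
tcp_rot: [0.991, 0.131, -0.0, -0.001]
ft_force: [0.0, -0.2, 0.6]
opening: 0.604
grasp_force: 0.0
```

```bash
python3 - <<'E'
from h import *
np.set_printoptions(precision=4,suppress=True)
s=manip.read_state();print(s['tcp_pos'],s['tcp_rot'])
cal,im=snap('wrist','w1.png'); print('cam',-np.array(cal['R']).T@cal['t'],cal['fx'])
for t in ['spatula','stirrer','rest','upright']:
    l=manip.landmark_of('wrist',t)[:2]; e=manip.recognise('wrist',t)[:1]
    print(t,[(np.round(a['point'],1).tolist(),round(a['confidence'],2)) for a in l],[np.round(a['extent']).tolist() for a in e], [onz(cal,*a['point'],0.088 if t=='upright' else 0.01)for a in l])
E
```

```text
[0.4505 0.2182 0.3526] [ 0.9914  0.1308 -0.     -0.0005]
cam [0.5204 0.2372 0.4739] 332.3281830765098
spatula [([141.9, 207.6], 0.58), ([76.7, 438.0], 0.43)] [[186.0, 2.0, 213.0, 142.0]] [array([0.4407, 0.2839, 0.01  ]), array([0.6076, 0.0054, 0.01  ])]
stirrer [([140.6, 281.6], 0.8)] [[277.0, 1.0, 307.0, 144.0]] [array([0.4693, 0.1846, 0.01  ])]
rest [([108.1, 245.3], 0.55)] [[180.0, 61.0, 305.0, 150.0]] [array([0.4988, 0.2447, 0.01  ])]
upright [([65.0, 244.4], 0.85)] [] [array([0.5469, 0.2561, 0.088 ])]
```

View pics/w1.png

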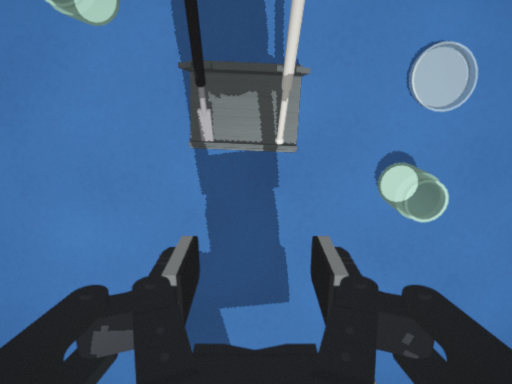

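The wrist view shows the spatula tip at row 142, column 209, the rod's ball at (141,281), and the upright along row 68. The handle ends are cut off at the top, so I'll take a second view further ahead.

Request:
play_rows(steps="1.5 -1.1 0 0 100;1.5 -1.1 0 0 100;1.5 -1.1 0 0 100;1.5 -1.1 0 0 100")

```text
clock: 4.55
tcp_pos: [0.5092, 0.2873, 0.3521]
tcp_rot: [0.992, 0.129, -0.001, 0.0]
ft_force: [0.1, -0.2, -0.1]
opening: 0.605
grasp_force: 0.0
```

```bash
python3 - <<'E'
from h import *
import pickle
np.set_printoptions(precision=4,suppress=True)
s=manip.read_state();print(s['tcp_pos'],s['tcp_rot'])
cal,im=snap('wrist','w2.png'); print('cam',-np.array(cal['R']).T@cal['t'],cal['fx'])
pickle.dump(cal,open('c2.pkl','wb'))
for t in ['spatula','stirrer','upright']:
    l=manip.landmark_of('wrist',t)[:1]; e=manip.recognise('wrist',t)[:1]
    print(t,[(np.round(a['point'],1).tolist(),round(a['confidence'],2)) for a in l],[np.round(a['extent']).tolist() for a in e], [onz(cal,*a['point'],0.088 if t=='upright' else 0.01)for a in l])
E
```

```text
[0.5092 0.2873 0.3521] [ 0.9917  0.1286 -0.0008  0.0004]
cam [0.5794 0.3063 0.4732] 332.3281830765098
spatula [([192.3, 245.1], 0.63)] [[240.0, 70.0, 250.0, 193.0]] [array([0.4415, 0.2835, 0.01  ])]
stirrer [([191.5, 315.0], 0.79)] [[310.0, 72.0, 356.0, 193.0]] [array([0.4687, 0.1854, 0.01  ])]
upright [([135.6, 290.4], 0.83)] [[226.0, 118.0, 350.0, 202.0]] [array([0.5443, 0.2538, 0.088 ])]
```

View pics/w2.png

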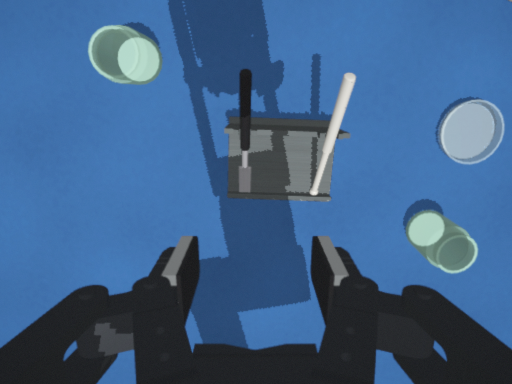

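The second view shows the whole of both tools. The spatula's handle end is at about (72,246) and its tip at (192,245); the rod's end is at (76,350) and its tip at (192,315). I'll triangulate the tips and fit the axes.

```bash
python3 - <<'E'
from h import *
import pickle
from scipy.optimize import least_squares
np.set_printoptions(precision=4,suppress=True)
c2=pickle.load(open('c2.pkl','rb'))
# rebuild w1 calibration from tool-fixed camera mount
def T(p,q): M=np.eye(4);M[:3,:3]=Rn.from_quat(q).as_matrix();M[:3,3]=p;return M
W2=np.eye(4);W2[:3,:3]=c2['R'];W2[:3,3]=c2['t']
t2=T([.5092,.2873,.3521],[.9917,.1286,-.0008,.0004]);t1=T([.4505,.2182,.3526],[.9914,.1308,0,-.0005])
W1=W2@t2@np.linalg.inv(t1); c1=dict(c2);c1['R']=W1[:3,:3];c1['t']=W1[:3,3]
ct=manip.get_calibration('top');cs=manip.get_calibration('scene')
for n,a,b in [('spat',(141.9,207.6),(192.3,245.1)),('stir',(140.6,281.6),(191.5,315))]:
    print(n,'tip',tri([ray(c1,*a),ray(c2,*b)]))
def edge(im,col0,col1,row,white):
    r=im[row,col0:col1].astype(int); 
    m=(r.min(1)>150) if white else (r.max(1)<60)
    return col0+np.where(m)[0].mean() if m.any() else None
w1=cv2.imread('pics/w1.png');w2=cv2.imread('pics/w2.png')
for n,wh,ra,rb,tip,end in [('spat',0,(175,215),(235,260),(192.3,245.1),(72,246)),('stir',1,(280,310),(325,360),(191.5,315),(76,349.5))]:
    o1=[(r,edge(w1,*ra,r,wh)) for r in (5,20,35,50)]
    o2=[(r,edge(w2,*rb,r,wh)) for r in (80,95,110)]
    print(n,o1,o2)
    def res(p):
        X=lambda L:p[:3]+L*np.array([np.cos(p[4])*np.cos(p[3]),np.cos(p[4])*np.sin(p[3]),np.sin(p[4])])
        L=np.linspace(.05,.205,60)
        out=[]
        for c,o in ((c1,o1),(c2,o2)):
            P=np.array([proj(c,X(l)) for l in L]);k=np.argsort(P[:,0])
            out+=[np.interp(r,P[k,0],P[k,1])-x for r,x in o if x]
        out+=list(np.array(proj(c2,X(0)))-tip)
        out+=[proj(c2,X(.205))[0]-(end[0])]
        return out
    f=least_squares(res,[.45,.25,.012,.28,.7])
    p=f.x;print(p[:3],np.degrees(p[3:]),'rms',np.sqrt(np.mean(f.fun**2)))
    d=np.array([np.cos(p[4])*np.cos(p[3]),np.cos(p[4])*np.sin(p[3]),np.sin(p[4])])
    print('end',p[:3]+.205*d,'s=.172',p[:3]+.172*d)
E
```

```text
spat tip (array([0.4408, 0.2837, 0.0088]), [0.00046338423348926433, 0.0004633842334892117])
stir tip (array([0.4688, 0.1848, 0.0089]), [0.0004471662263324694, 0.0004471662263325681])
spat [(5, np.float64(190.5)), (20, np.float64(192.5)), (35, np.float64(194.0)), (50, np.float64(196.0))] [(80, np.float64(245.0)), (95, np.float64(245.0)), (110, np.float64(245.0))]
[0.4417 0.2836 0.0109] [13.145  39.4934] rms 0.10227476964395632
end [0.5958 0.3196 0.1413] s=.172 [0.571  0.3138 0.1203]
stir [(5, np.float64(297.5)), (20, np.float64(295.5)), (35, np.float64(293.0)), (50, np.float64(291.0))] [(80, np.float64(348.5)), (95, np.float64(344.0)), (110, np.float64(339.0))]
[0.4681 0.1853 0.0077] [14.0066 41.0601] rms 0.3564133559316734
end [0.618  0.2227 0.1424] s=.172 [0.5939 0.2167 0.1207]
```

Request:
play_rows(steps="1.3 -0.2 0 0 100;1.3 -0.2 1 0 100;1.3 -0.2 2 0 100;1.3 -0.2 3 0 100;1.3 -0.2 3 0 100")

```text
clock: 5.4
tcp_pos: [0.5641, 0.311, 0.1955]
tcp_rot: [0.992, 0.128, -0.007, 0.002]
ft_force: [-1.9, 0.3, -1.3]
opening: 0.606
grasp_force: 0.0
```

Request:
play_rows(steps="0 0 0.6 0 100;0 0 1 0 100;0 0 1 0 100")

```text
clock: 5.7
tcp_pos: [0.5684, 0.3132, 0.1526]
tcp_rot: [0.992, 0.128, -0.001, 0.0]
ft_force: [-0.9, 0.7, 0.5]
opening: 0.609
grasp_force: 0.0
```

```bash
python3 - <<'E'
from h import *
np.set_printoptions(precision=4,suppress=True)
s=manip.read_state();print(s['tcp_pos'],s['tcp_rot'],s['ft_force'])
cal,im=snap('wrist','w3.png')
for L in (.165,.17,.175,.2):
    for p,y,e in [((.4417,.2836,.0109),13.145,39.49)]:
        y,e=np.radians([y,e]);print(L,proj(cal,np.array(p)+L*np.array([np.cos(e)*np.cos(y),np.cos(e)*np.sin(y),np.sin(e)])))
E
```

```text
[0.5684 0.3132 0.1526] [ 0.9917  0.1285 -0.0013  0.0004] [-0.8985  0.6804  0.5293]
0.165 (np.float64(243.9429452912663), np.float64(254.82182199178484))
0.17 (np.float64(239.75625508138978), np.float64(255.05532683283508))
0.175 (np.float64(235.35662925588116), np.float64(255.3006622069795))
0.2 (np.float64(209.52367943547864), np.float64(256.7402417675025))
```

View pics/w3.png

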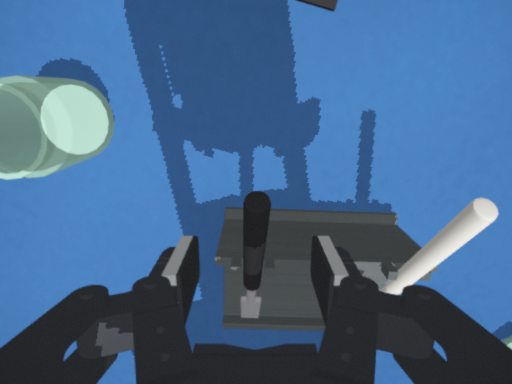

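The handle is centred between the pads at column 256 with its end at row 193, and the upright's top edge is near row 262, behind the pads. I'll go down and grip.

Request:
play_rows(steps="0 0 0.3 0 100;0 0 0.6 0 100;0 0 0.6 0 100;0 0 0.6 0 255;0 0 0.6 0 255", force=25)

```text
clock: 6.25
tcp_pos: [0.5705, 0.3143, 0.1251]
tcp_rot: [0.992, 0.129, 0.002, -0.001]
ft_force: [0.3, -0.7, -0.4]
opening: 0.281
grasp_force: 0.0
```

Request:
play_rows(steps="0 0 0 0 255;0 0 0 0 255;0 0 0 0 255")

```text
clock: 6.55
tcp_pos: [0.5704, 0.3141, 0.1241]
tcp_rot: [0.992, 0.129, 0.002, -0.0]
ft_force: [1.3, 0.6, 3.3]
opening: 0.129
grasp_force: 24.9
```

Request:
play_rows(steps="-0.24 0 -0.27 0 255;-0.54 0 -0.52 0 255;-0.83 0 -0.73 0 255;-1.15 0 -0.9 0 255;-1.48 0 -1.04 0 255")

```text
clock: 7.05
tcp_pos: [0.4965, 0.2946, 0.1757]
tcp_rot: [0.992, 0.129, 0.0, -0.0]
ft_force: [0.7, 1.2, -0.4]
opening: 0.131
grasp_force: 27.1
```

Request:
play_rows(steps="-0.34 0 -0.11 0 255;-0.7 0 -0.18 0 255;-1.05 0 -0.21 0 255;-1.15 0 -0.21 0 255;-1.15 0 -0.21 0 255")

```text
clock: 7.55
tcp_pos: [0.4407, 0.2797, 0.1855]
tcp_rot: [0.992, 0.129, -0.0, 0.0]
ft_force: [0.6, 0.2, -0.5]
opening: 0.13
grasp_force: 31.3
```

```bash
python3 - <<'E'
from h import *
cal,im=snap('scene','s4.png'); c2,i2=snap('wrist','w4.png')
c=cv2.resize(im[90:210,260:420],(533,400))
cv2.imwrite('pics/v4.png',np.hstack([c,cv2.resize(i2,(266,200)).copy() if 0 else np.vstack([cv2.resize(i2,(266,200)),np.zeros((200,266,3),np.uint8)])])[:,:,::-1])
E
```

```text
(no output)
```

View pics/v4.png

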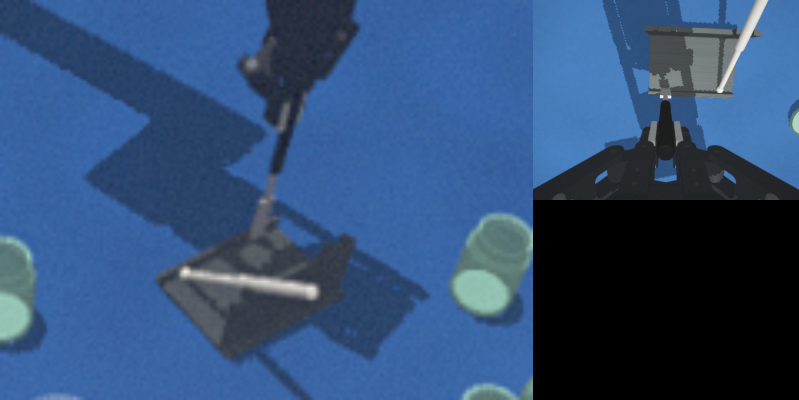

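The scene crop shows the spatula upright in the gripper, with its blade at the lip at (265,220) and the white rod still in its place. I'll lift it and carry it over.

Request:
play_rows(steps="0 0 -0.8 0 255;0 0 -1.7 0 255;0 0 -2.6 0 255;0 0 -3.4 0 255;0 0.5 -3.4 0 255")

```text
clock: 8.15
tcp_pos: [0.4512, 0.259, 0.3614]
tcp_rot: [0.992, 0.13, 0.005, -0.003]
ft_force: [0.2, -1.0, -0.1]
opening: 0.131
grasp_force: 31.3
```

Request:
play_rows(steps="-0.2 0.9 0 0 255;-0.4 1.8 0 0 255;-0.6 2.7 0 0 255;-0.8 3.6 0 0 255;-1.0 4.5 0 0 255")

```text
clock: 8.65
tcp_pos: [0.4572, 0.0239, 0.3549]
tcp_rot: [0.992, 0.129, -0.001, -0.0]
ft_force: [1.1, 0.0, -0.2]
opening: 0.126
grasp_force: 31.3
```

Request:
play_rows(steps="-0.2 0.9 0 0 255;-0.4 1.8 0 0 255;-0.6 2.6 0 0 255;-0.8 3.2 0 0 255;-0.8 3.2 0 0 255")

```text
clock: 9.15
tcp_pos: [0.4595, -0.1432, 0.3545]
tcp_rot: [0.992, 0.126, -0.001, 0.0]
ft_force: [-0.1, 1.2, -0.1]
opening: 0.128
grasp_force: 31.3
```

```bash
cat > cup.py <<'E'
from h import *
import pickle,sys
np.set_printoptions(precision=4,suppress=True)
s=manip.read_state();print(s['tcp_pos'],s['tcp_rot'])
r=[]
for n in ['wrist','top','scene']:
    cal,im=snap(n,sys.argv[1]+n+'.png')
    l=manip.landmark_of(n,'cup')[:2]; e=manip.recognise(n,'cup')[:1]
    print(n,[(np.round(a['point'],1).tolist(),round(a['confidence'],2)) for a in l],[np.round(a['extent']).tolist() for a in e],[onz(cal,*a['point'],0)for a in l])
    if l: r.append(ray(cal,*l[0]['point']))
print(tri(r) if len(r)>1 else '')
pickle.dump(manip.get_calibration('wrist'),open(sys.argv[1]+'.pkl','wb'))
E
python3 cup.py c5
```

```text
[ 0.4595 -0.1432  0.3545] [ 0.992   0.126  -0.0012  0.0004]
wrist [([116.2, 326.4], 0.65)] [[297.0, 83.0, 384.0, 158.0]] [array([ 0.5248, -0.2307,  0.    ])]
top [] [] []
scene [([222.9, 194.5], 0.96)] [[175.0, 190.0, 211.0, 235.0]] [array([ 0.5243, -0.2338,  0.    ])]
(array([ 0.5243, -0.2324, -0.0012]), [0.0015095690683072378, 0.0015095690683072146])
```

View pics/c5wrist.png

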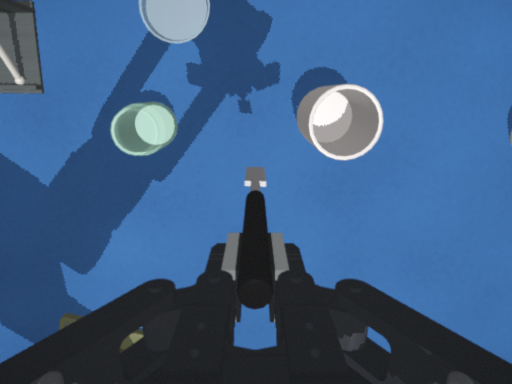

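The wrist view shows the cup's rim as an ellipse, columns 308–382 and rows 86–158, so centred near (122,345). The held spatula's blade tip is near (167,256). I'll work out both positions.

```bash
python3 - <<'E'
from h import *
import pickle
np.set_printoptions(precision=4,suppress=True)
c=pickle.load(open('c5.pkl','rb'))
rim=onz(c,122,345,.11);print('rim',rim)
print('rim edges',onz(c,122,308,.11),onz(c,122,382,.11))
for z in (.17,.18,.19): print('tip?',onz(c,167,256,z), onz(c,180,256,z))
E
```

```text
rim [ 0.5265 -0.2223  0.11  ]
rim edges [ 0.516  -0.1833  0.11  ] [ 0.5372 -0.2616  0.11  ]
tip? [ 0.4656 -0.1379  0.17  ] [ 0.4534 -0.1412  0.17  ]
tip? [ 0.4677 -0.1373  0.18  ] [ 0.4559 -0.1405  0.18  ]
tip? [ 0.4698 -0.1367  0.19  ] [ 0.4583 -0.1397  0.19  ]
```

Request:
play_rows(steps="0.2 0.8 0 0 255;0.44 1.6 0 0 255;0.44 2.12 0 0 255;0.44 2.12 0.6 0 255;0.44 2.12 0.6 0 255")

```text
clock: 10.1
tcp_pos: [0.5062, -0.2352, 0.3217]
tcp_rot: [0.992, 0.128, -0.003, -0.002]
ft_force: [-0.7, 0.7, -0.6]
opening: 0.129
grasp_force: 31.3
```

Request:
play_rows(steps="0 0 0.4 0 255;0 0 0.8 0 255;0 0 1.2 0 255;0 0 1.6 0 255;0 0 1.6 0 255")

```text
clock: 10.6
tcp_pos: [0.5062, -0.2342, 0.2436]
tcp_rot: [0.992, 0.129, -0.002, -0.002]
ft_force: [-0.1, 0.2, -0.5]
opening: 0.128
grasp_force: 31.3
```

```bash
python3 - <<'E'
from h import *
cal,im=snap('scene','s6.png'); c2,i2=snap('wrist','w6.png')
print(manip.read_state()['tcp_pos'],manip.read_state()['ft_force'])
cv2.imwrite('pics/v6.png',np.hstack([cv2.resize(im[150:250,140:260],(400,333)),cv2.resize(i2[100:350,100:400],(400,333))])[:,:,::-1])
E
```

```text
[ 0.5080496  -0.23546704  0.24625158] [ 0.39951528 -0.07031133 -0.67465479]
```

View pics/v6.png

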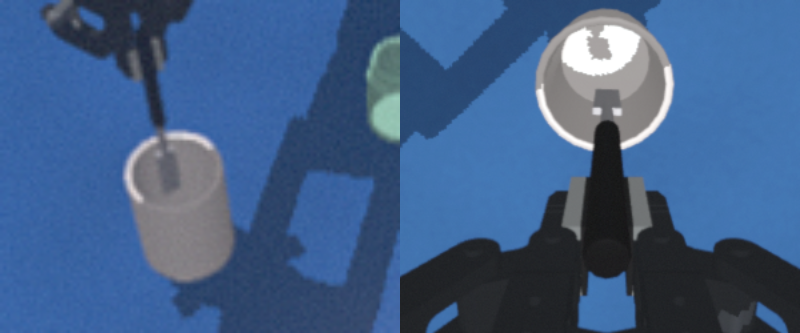

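The blade is inside the rim in both views, at (168,175) in the scene crop and (607,100) in the wrist crop. I'll continue down.

Request:
play_rows(steps="0 0 0.4 0 255;0 0 0.8 0 255;0 0 1.1 0 255;0 0 1.2 0 255;0 0 1.2 0 255")

```text
clock: 11.2
tcp_pos: [0.5083, -0.2361, 0.1861]
tcp_rot: [0.992, 0.129, 0.0, 0.0]
ft_force: [0.2, 0.8, 0.1]
opening: 0.128
grasp_force: 31.3
```

Request:
play_rows(steps="0 0 0.03 0 255;0 0 0.06 0 255;0 0 0.06 0 255")

```text
clock: 11.5
tcp_pos: [0.5082, -0.2363, 0.183]
tcp_rot: [0.992, 0.129, 0.0, 0.0]
ft_force: [-0.7, 0.5, -0.7]
opening: 0.127
grasp_force: 31.3
```

Request:
play_rows(steps="0 0 0.04 0 255;0 0 0.04 0 200;0 0 0.04 0 150;0 0 0.04 0 150;0 0 0.04 0 150")

```text
clock: 12.0
tcp_pos: [0.5077, -0.236, 0.1802]
tcp_rot: [0.992, 0.129, -0.0, -0.0]
ft_force: [0.3, 0.6, -0.5]
opening: 0.409
grasp_force: 0.0
```

Request:
play_rows(steps="0 0 -0.5 0 150;0 0 -1.4 0 150;0 0 -2.3 0 150;0 0 -3.2 0 150;0 0 -3.5 0 150")

```text
clock: 12.5
tcp_pos: [0.5096, -0.2371, 0.3609]
tcp_rot: [0.992, 0.129, 0.004, 0.003]
ft_force: [0.0, 0.2, 0.6]
opening: 0.414
grasp_force: 0.0
```

```bash
python3 - <<'E'
from h import *
cal,im=snap('scene','s7.png'); c2,i2=snap('wrist','w7.png')
print(manip.read_state()['tcp_pos'],manip.read_state()['opening'])
cv2.imwrite('pics/v7.png',np.hstack([cv2.resize(im[130:250,120:260],(400,343)),cv2.resize(i2[50:350,80:430],(400,343))])[:,:,::-1])
E
```

```text
[ 0.5091761  -0.23684392  0.35880996] 0.41247181070573946
```

View pics/v7.png

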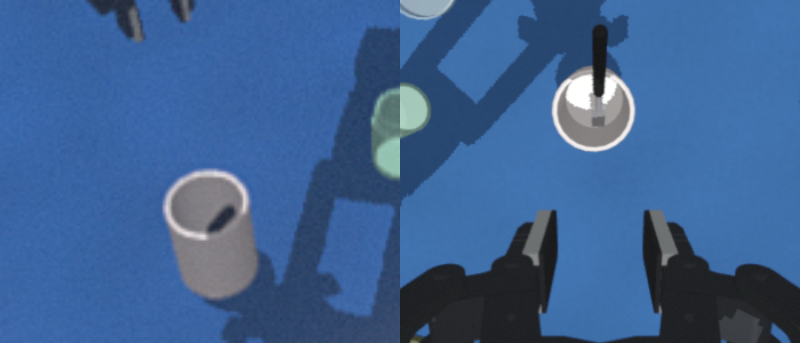

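The spatula stands in the cup with its tip on the floor, leaning forward against the far rim (handle at (600,45) in the wrist crop). There's room on the left side for the rod, so I'll go back for it.

Request:
play_rows(steps="3.96 -8.35 0 0 100;3.96 -8.35 0 0 100;3.96 -8.35 0 0 100;3.96 -8.35 0 0 100;3.96 -8.35 0 0 100")

```text
clock: 13.1
tcp_pos: [0.5529, 0.0115, 0.353]
tcp_rot: [0.992, 0.128, -0.002, -0.0]
ft_force: [0.9, -0.1, 0.6]
opening: 0.612
grasp_force: 0.0
```

Request:
play_rows(steps="1.8 -3.8 0 0 100;1.8 -3.8 0 0 100;1.8 -3.8 0 0 100;1.8 -3.8 0 0 100;1.8 -3.8 0.5 0 100")

```text
clock: 13.6
tcp_pos: [0.5939, 0.2222, 0.3306]
tcp_rot: [0.991, 0.131, 0.002, -0.002]
ft_force: [-1.0, -0.6, -0.6]
opening: 0.605
grasp_force: 0.0
```

Request:
play_rows(steps="0 0.1 0.8 0 100;0 0.1 1.7 0 100;0 0.1 2.5 0 100;0 0.1 3.2 0 100;0 0.1 3.2 0 100")

```text
clock: 14.1
tcp_pos: [0.588, 0.2099, 0.1626]
tcp_rot: [0.992, 0.129, -0.008, 0.001]
ft_force: [-1.0, -0.8, -0.5]
opening: 0.608
grasp_force: 0.0
```

```bash
python3 - <<'E'
from h import *
np.set_printoptions(precision=4,suppress=True)
cal,im=snap('wrist','w8.png')
s=manip.read_state();print(s['tcp_pos'],s['tcp_rot'],s['ft_force'])
p=np.array((.4681,.1853,.0077));y,e=np.radians([14.0,41.06]);d=np.array([np.cos(e)*np.cos(y),np.cos(e)*np.sin(y),np.sin(e)])
for L in (.15,.172,.2): print(L,proj(cal,p+L*d))
R=Rn.from_quat(s['tcp_rot']).as_matrix()
g=s['tcp_pos']+R[:,2]*.003
print('to go tool axes (x50mm):',R.T@(p+.172*d-g)/.05)
m=(im.astype(int).min(2)>140)
for r in range(190,260,10):
    c=np.where(m[r,210:330])[0]; print(r,(c.min()+210,c.max()+210) if len(c) else None,end=' ')
E
```

```text
[0.5904 0.2105 0.166 ] [ 0.9917  0.1285 -0.0049  0.0007] [0.4318 0.1515 0.4866]
0.15 (np.float64(237.8226104147975), np.float64(245.8198611276167))
0.172 (np.float64(220.9183894051317), np.float64(245.3536154815432))
0.2 (np.float64(193.30081307783118), np.float64(244.5967842405991))
to go tool axes (x50mm): [ 0.1081 -0.1012  0.8462]
190 (np.int64(234), np.int64(258)) 200 (np.int64(235), np.int64(257)) 210 (np.int64(235), np.int64(256)) 220 (np.int64(236), np.int64(255)) 230 (np.int64(235), np.int64(255)) 240 (np.int64(236), np.int64(254)) 250 (np.int64(236), np.int64(254))
```

The rod sits at columns 236–255, as predicted (about 246). I'll correct by −0.1 in y, descend and grip.

Request:
play_rows(steps="0.05 -0.1 0.3 0 100;0.05 -0.1 0.6 0 100;0.05 -0.1 0.85 0 100;0.05 -0.1 0.85 0 100;0.05 -0.1 0.85 0 255")

```text
clock: 14.65
tcp_pos: [0.5953, 0.2171, 0.1284]
tcp_rot: [0.992, 0.129, 0.0, -0.0]
ft_force: [0.6, -0.5, -0.0]
opening: 0.449
grasp_force: 0.0
```

Request:
play_rows(steps="0 0 0 0 255;0 0 0 0 255;0 0 0 0 255;0 0 0 0 255")

```text
clock: 15.05
tcp_pos: [0.5956, 0.217, 0.1287]
tcp_rot: [0.992, 0.129, 0.001, -0.0]
ft_force: [-0.5, -0.4, 2.1]
opening: 0.129
grasp_force: 25.4
```

Request:
play_rows(steps="-0.24 0 -0.27 0 255;-0.54 0 -0.52 0 255;-0.83 0 -0.73 0 255;-1.15 0 -0.9 0 255;-1.48 0 -1.04 0 255")

```text
clock: 15.55
tcp_pos: [0.5225, 0.1979, 0.1812]
tcp_rot: [0.992, 0.129, 0.001, -0.0]
ft_force: [2.8, 0.3, 0.1]
opening: 0.127
grasp_force: 25.8
```

Request:
play_rows(steps="-0.34 0 -0.11 0 255;-0.7 0 -0.18 0 255;-1.05 0 -0.19 0 255;-1.15 0 -0.19 0 255;-1.15 0 -0.19 0 255")

```text
clock: 16.05
tcp_pos: [0.4661, 0.183, 0.1894]
tcp_rot: [0.992, 0.129, -0.001, 0.0]
ft_force: [0.9, 0.3, -0.5]
opening: 0.125
grasp_force: 24.2
```

Request:
play_rows(steps="0 0 -0.8 0 255;0 0 -1.7 0 255;0 0 -2.6 0 255;0 0 -3.4 0 255;0 0 -3.4 0 255")

```text
clock: 16.55
tcp_pos: [0.4707, 0.1843, 0.3653]
tcp_rot: [0.992, 0.129, 0.005, -0.001]
ft_force: [0.9, 0.3, -0.6]
opening: 0.123
grasp_force: 24.4
```

```bash
python3 - <<'E'
from h import *
np.set_printoptions(precision=4,suppress=True)
s=manip.read_state();print(s['tcp_pos'],s['grasp_force'],s['opening'])
cal,im=snap('scene','s9.png'); c2,i2=snap('wrist','w9.png')
for n in('wrist','scene'): print([(a['point'],a['confidence']) for a in manip.landmark_of(n,'stirrer')[:2]])
l=manip.landmark_of('wrist','stirrer')
if l:
  for z in (.17,.18,.19): print(onz(c2,*l[0]['point'],z))
l2=manip.landmark_of('scene','stirrer')
if l and l2: print(tri([ray(c2,*l[0]['point']),ray(cal,*l2[0]['point'])]))
cv2.imwrite('pics/v9.png',np.hstack([cv2.resize(im[70:210,260:420],(400,350)),cv2.resize(i2[:350,60:460],(400,350))])[:,:,::-1])
E
```

```text
[0.4707 0.1843 0.3653] 24.437720775604248 0.12268738511254539
[([168.7, 257.2], 0.89)]
[([135.5, 326.9], 0.71)]
[0.4736 0.1826 0.17  ]
[0.4756 0.1832 0.18  ]
[0.4777 0.1838 0.19  ]
(array([0.4828, 0.1885, 0.1927]), [0.006237541468559706, 0.006237541468559573])
```

View pics/v9.png

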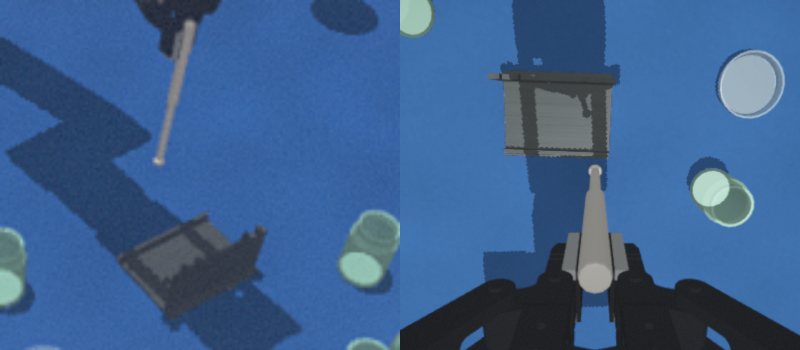

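The rod is held upright, with its ball at (158,160) in the scene crop, and the rest is empty. Now I'll carry it to the cup.

Request:
play_rows(steps="-0.13 0.9 0 0 255;-0.27 1.8 0 0 255;-0.4 2.7 0 0 255;-0.54 3.6 0 0 255;-0.67 4.5 0 0 255")

```text
clock: 17.35
tcp_pos: [0.4919, -0.0443, 0.3578]
tcp_rot: [0.992, 0.129, -0.001, -0.001]
ft_force: [0.9, 0.4, -0.6]
opening: 0.126
grasp_force: 24.5
```

Request:
play_rows(steps="-0.13 0.9 0 0 255;-0.27 1.8 0 0 255;-0.4 2.6 0 0 255;-0.5 3.3 0 0 255;-0.5 3.3 0 0 255")

```text
clock: 17.85
tcp_pos: [0.5105, -0.2129, 0.357]
tcp_rot: [0.992, 0.126, -0.002, 0.0]
ft_force: [-0.4, 0.4, -0.0]
opening: 0.124
grasp_force: 24.5
```

```bash
python3 cup.py c10; python3 - <<'E'
from h import *
np.set_printoptions(precision=4,suppress=True)
s=manip.read_state();print(s['tcp_pos'])
c=manip.get_calibration('wrist')
for n in ('stirrer','spatula'):
  l=manip.landmark_of('wrist',n)[:1]
  if l: print(n,l[0]['point'],onz(c,*l[0]['point'],.185),onz(c,*l[0]['point'],.006))
E
```

```text
[ 0.5105 -0.2129  0.357 ] [ 0.992   0.1262 -0.0016  0.0001]
wrist [([137.9, 267.5], 0.59)] [[238.0, 163.0, 274.0, 293.0]] [array([ 0.5249, -0.2283,  0.    ])]
top [([196.1, 317.9], 0.58)] [[307.0, 182.0, 332.0, 212.0]] [array([ 0.523 , -0.2201,  0.    ])]
scene [([223.4, 196.1], 0.73)] [[175.0, 192.0, 211.0, 236.0]] [array([ 0.5276, -0.2297,  0.    ])]
(array([ 0.5232, -0.2267, -0.0091]), [0.0023104120269161928, 0.004905494675043797, 0.002942660280045925])
[ 0.5105 -0.2076  0.3595]
stirrer [168.1, 257.0] [ 0.5181 -0.2077  0.185 ] [ 0.4803 -0.2192  0.006 ]
spatula [160.1, 272.1] [ 0.5287 -0.2189  0.185 ] [ 0.4974 -0.2373  0.006 ]
```

View pics/c10wrist.png

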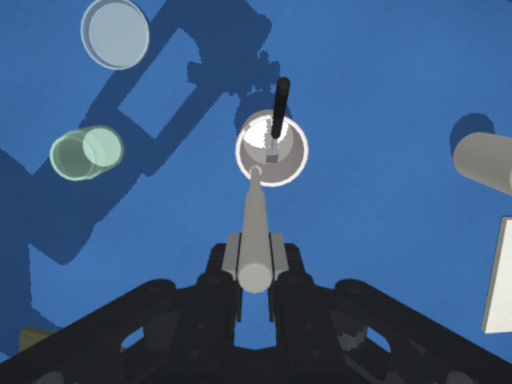

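The cup rim is at columns 236–307 and rows 112–185, with the spatula blade at (158,272) inside. The rod's ball at (170,256) is over the left part of the opening, clear of the blade. I'll shift 4 mm ahead and lower it.

Request:
play_rows(steps="0.08 0 0.3 0 255;0.08 0 0.7 0 255;0.08 0 1.2 0 255;0.08 0 1.7 0 255;0.08 0 2 0 255")

```text
clock: 18.9
tcp_pos: [0.5136, -0.2069, 0.2576]
tcp_rot: [0.992, 0.129, -0.001, -0.001]
ft_force: [-0.5, 0.7, -0.3]
opening: 0.129
grasp_force: 24.5
```

Request:
play_rows(steps="0 0 0.3 0 255;0 0 0.6 0 255;0 0 0.9 0 255;0 0 1.2 0 255;0 0 1.3 0 255")

```text
clock: 19.4
tcp_pos: [0.5136, -0.2069, 0.193]
tcp_rot: [0.992, 0.129, -0.001, -0.001]
ft_force: [-1.2, -0.0, -0.4]
opening: 0.121
grasp_force: 24.5
```

Request:
play_rows(steps="0 0 0 0 255;0 0 0.04 0 255;0 0 0.08 0 255;0 0 0.08 0 255")

```text
clock: 19.8
tcp_pos: [0.5146, -0.2077, 0.1908]
tcp_rot: [0.992, 0.129, 0.0, 0.0]
ft_force: [-0.1, 0.3, -1.2]
opening: 0.13
grasp_force: 24.5
```

Request:
play_rows(steps="0 0 0.03 0 255;0 0 0.06 0 255;0 0 0.06 0 255")

```text
clock: 20.1
tcp_pos: [0.5143, -0.2076, 0.1872]
tcp_rot: [0.992, 0.129, -0.0, -0.0]
ft_force: [0.6, -0.2, -0.7]
opening: 0.124
grasp_force: 24.5
```

Request:
play_rows(steps="0 0 0 0 200;0 0 0 0 160;0 0 0 0 160;0 0 0 0 160")

```text
clock: 20.5
tcp_pos: [0.5145, -0.2076, 0.1874]
tcp_rot: [0.992, 0.129, 0.0, 0.0]
ft_force: [-0.9, 0.4, -0.4]
opening: 0.373
grasp_force: 0.0
```

Request:
play_rows(steps="0 0 -0.5 0 160;0 0 -1.4 0 160;0 0 -2.3 0 160;0 0 -3.2 0 160;0 0 -3.5 0 160")

```text
clock: 21.0
tcp_pos: [0.5163, -0.2085, 0.3682]
tcp_rot: [0.992, 0.129, 0.004, 0.003]
ft_force: [1.1, 0.0, 0.6]
opening: 0.372
grasp_force: 0.0
```

```bash
python3 - <<'E'
from h import *
cal,im=snap('scene','s11.png'); c2,i2=snap('wrist','w11.png')
print(manip.read_state()['tcp_pos'],manip.read_state()['opening'])
cv2.imwrite('pics/v11.png',np.hstack([cv2.resize(im[130:250,90:260],(400,282)),cv2.resize(i2[50:300,80:430],(400,282))])[:,:,::-1])
E
```

```text
[ 0.51584353 -0.20826942  0.36599239] 0.3646611810583953
```

View pics/v11.png

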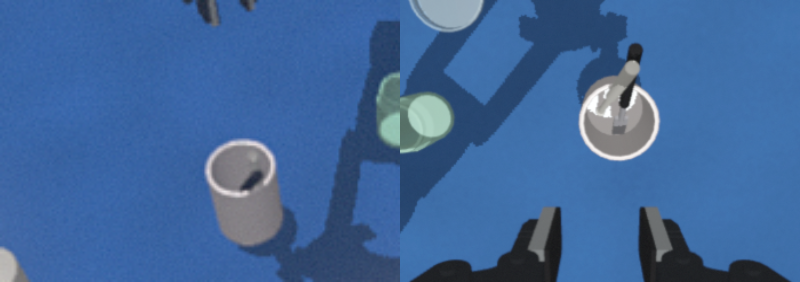

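Both tools stand in the cup, handles up and leaning on the far rim. In the wrist crop the rod's end is at (632,68) and the spatula's at (635,50); the gripper is clear and the cup is still standing. I'll wait briefly and hand in.

Request:
play_rows(steps="0 0 0 0 160;0 0 0 0 160;0 0 0 0 160;0 0 0 0 160;0 0 0 0 160")

```text
clock: 21.6
tcp_pos: [0.5142, -0.2075, 0.3615]
tcp_rot: [0.992, 0.129, -0.001, -0.0]
ft_force: [0.2, 0.2, 0.9]
opening: 0.374
grasp_force: 0.0
```

```bash
python3 -c "
from plant import manip
print(manip.close_job())"
```

```text
the job is handed in; nothing more can be done
None
```

The spatula and then the stirring rod are both standing in the cup, handles up, with the cup left standing and the arm clear; I handed the job in at about 22 s and no verdict came back.

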